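# Refit the spring-tab cap on the lens

## Robot

A 6-joint arm with a two-finger parallel gripper is mounted at the origin on the work surface. World frame = base frame: x ahead of the robot, y to its left, z up, the work surface at z = 0. Lengths are in m, angles in rad, forces in N, time in s.
With the tool pointing down it reaches from about 0.25 to 0.8 m from the base axis. Payload 8.5 kg.
Tool frame: the origin (TCP) lies at the very end of the fingers, on their centre line; the grasp point (between the pads) lies 19 mm behind it; y points along the fingers, x is the direction in which the jaws open and shut, and the axes are right-handed (so a half turn about y gives the same grasp; the last joint's range is limited). The gripper opens to 85 mm and grips with 20 to 120 N. Pads are 22 mm wide; open, the fingers measure 114 mm over their backs; the gripper's body (76 mm by 85 mm) begins 54 mm behind the grasp point. The pads swing forward as they close: fully open they stand 13 mm farther back than shut.
Start: joints at [1.23, 0.238, -0.013, 1.319, 0, 1.571], TCP at [0.175, 0.495, 0.231] pointing down, gripper open.
Joint ranges: [-2.66, 2.66], [-1.03, 1.9], [-1.14, 1.46], [-1.82, 2.27], [-1.45, 1.34], [-3.14, 3.14]. Speed limits (rad/s): [2.22, 2.22, 2.79, 3.14, 3.14, 3.14].

## Interface

Orientations are given as [roll, pitch, yaw] about the fixed x, y, z axes, in that order (R = Rz(yaw) Ry(pitch) Rx(roll)).
In Python, from rig import bot gives the robot as it stands.
- The arm moves only by the tool drive_tool, never from a script. Its argument "moves" is a list of rows, each an object with "slide": the shift along the tool's x, y, z in m, a list of three; "rotation": the turn, a rotation vector about the tool's x, y, z in degrees, a list of three. In form: [{"slide": [x, y, z], "rotation": [rx, ry, rz]}, ...]. A call has 1 to 10 rows; each row shifts and turns the commanded pose from where the row before left it, along the tool's axes as they then stand; what a row does not reach is not made up. A row lasts 1/12 s, in which the tool goes at most 41.7 mm and 7.16 degrees, less where a joint would pass 70% of its speed; a pose out of reach is approached as far as the arm can. A call is refused whole if a number of a shift passes 0.0417 or a number of a turn 7.16, either way. A call with a gripper value outside its range is refused whole. "jaw" is the gripper command: -1 is fully open, 1 is shut, values between are in proportion, set as the call begins (left out, the last holds). The fingers move at their own pace and stop on an object; "squeeze" is the grip in N (left out, the last holds). Time passes only in rows, so rows that do not move let the fingers close. It gives the time, the measured TCP pose, the force and the opening at its end, in the units of the state.
- bot.get_state(): the state, without advancing time (a new reading comes with each control period).
- bot.read_camera(name): name is "scene" or "top" or "wrist"; returns (picture, depth): 384x512x3 uint8, blue, green, red; 384x512 float32, m along the optical axis (not along the pixel's ray), 0 where there is no reading.
- bot.calibration(name): a dict with "camera_matrix" (3x3 intrinsics, pixels), "R" (3x3) and "t" (3): a world point X has camera coordinates R X + t; the wrist camera has in their place "tool_from_camera" (4x4, takes a point from camera to tool coordinates, whose origin is the TCP and whose axes are the tool frame's). Camera axes: x right, y down, z forward; pixel columns grow to the right and rows downward; lengths in m; the calibration is good to about 2 mm. A picture is of the moment at which its call begins: read the wrist's pose just before it. calibration takes no time and is no camera call.
- bot.finish_job(): hands the job in, once; it reports no verdict.
Trained networks look in the newest picture that a camera, given by its name, has taken for a name from the list of things; names that differ only in an ending like _2 or _b are one class to them, and where a whole thing is asked for, a point or a joint stands for the part that bears it (a point fixed in the world has none). Each returns a list of dicts, best first, with "score" (0 to 1); they miss things now and then, are a little off and sometimes report something else, mostly with a low value. They report only what shows in the picture. A call takes as long as a camera call. They do not tell look-alikes from the thing itself.
- bot.boxes_of(name, camera): "at" ([x, y, z] in m, in world coordinates, good to about 4 mm: the middle of the surface that is visible of it).
- bot.spot_point(name, camera): "at" ([x, y, z] in m, in world coordinates, good to about 4 mm: a listed point, or the origin of a listed thing).
The state is a dict: "time": time; "joint_positions": joint angles; "joint_velocities": joint speeds; "effort": joint torques, N m; "position": TCP position; "orientation": TCP orientation; "wrist_force": force on the tool from outside, world axes, zero at the start; "wrist_torque": the same for the moment, N m; "gripper_width": opening from 0.0 (shut) to 1.0 (fully open).
Only numpy, scipy, OpenCV 4.12 (cv2) and the standard library are available. Lean on these libraries where they do the work, as an engineer would, in place of code of your own. Each camera call takes 0.05 s, during which the arm holds its last target.

## Task

Put the cap back on the camera lens standing on the coaster: pick the cap up by pinching its two spring tabs together, press it gently but firmly onto the rim against its springy seal with the tabs still pinched, then let the tabs spring out under the rim so that the cap is locked on straight, and let go. The lens must stay standing on its coaster, no hard shoving, and leave the bell, pill case and pebble where they are.

Things in the scene. Friction and masses are not known exactly. Their poses are not given: they have to be found in the camera images.
- cap_center (a point): Lens cap, loose black disc on the table, 93 g (mass varies), two pinch lugs up. Point: on its axis, half-way up its 29 mm; z up, y the line on which the tabs slide. From its underside: plug 60.4 mm diameter 0 to 8 mm (bottom edge chamfered 1 mm), flange 72 mm diameter 8 to 11 mm, lugs 11 to 29 mm: flange top 3.5 mm below the point, lug tops 14.5 mm above it.
- lug_left (a point): Centre of the lug on the cap's +y side (moves with it), 20 mm above the cap's underside; axes as the cap's. Its flat outer face, 22 mm wide, 18 mm high, lies 2.5 mm outward of the point. Over both outer faces: 45 mm free, 34 mm fully pinched (each moves 5.5 mm). Pushing a lug in takes 5 N at first, 10 N at its stop; a grip of 20 to 25 N holds both at their stops.
- lug_right (a point): The same for the lug on the cap's -y side.
- tab_left (a joint): How far the +y tab is pushed in, m: 0 free, 0.0055 fully pinched. It bears a steel tooth 12 mm wide, 1.0 to 3.2 mm above the cap's underside, tip 35 mm from the axis when free, 29.5 mm (inside the plug) when pinched. About 0.002 (0.0005 to 0.003) when sprung out in the groove under the lens's lip; about 0.004 if only rubbing on the lip's bore; 0 if not in the lens.
- tab_right (a joint): The same for the tab on the cap's -y side.
- lens_top (a point): Camera lens, loose, standing front up on the coaster, 0.9 kg; outer barrel 80 mm diameter, 90 mm high. Point: on its axis at the outer barrel's top, z up. An inner barrel (74 mm) stands out of it by an extension that differs each time, not measured: its rim is 15 to 39 mm above the point and is rigid. Rim: lip of 62 mm bore, 3.3 mm deep, over a groove of 66 mm bore, 6.7 mm deep, all round.
- lens_foot (a point): Centre of the lens's underside, axes as lens_top. The seal: on the rim lies a springy rubber ring (63.4 mm bore), 3 mm proud. The cap's flange meets it; it yields from 3 N, 1 mm per further 1.5 N, and at 7.5 N (3 mm) the flange meets the hard rim. Teeth clear the lip from 5.3 N: let the tabs go while pressing with 6 to 7 N. Over 20 N is too hard. Any cap yaw fits.
- coaster_top (a point): Round wooden coaster, fixed, 104 mm diameter, 8 mm thick; point at the centre of its top.
- bell: Chrome hand bell, bystander, 68 mm diameter, 104 mm high, standing; origin at the centre of its underside.
- pill_case: Stainless steel lipstick-shaped pill case, bystander, 21 mm diameter, 69 mm high, standing; origin at the centre of its underside.
- pebble: Grey stone pebble, bystander, 52 mm diameter, 23 mm high; origin at its underside.
Things that resemble listed ones, but are neither listed nor needed, are in the scene too. What is meant by the part that bears cap_center is not orange, and is the smaller of those in its own colour.

How it is judged:
On the way, in this order (a step that is already met when the one before it is completed fails the run):
1. the cap is lifted clear with both tabs pinched in (height (world z) of cap_center above 0.05 m and value of joint each of tab_left, tab_right above 0.0045 m and contact force between cap and lens below 0.5 N), for 0.1 s.
2. the cap is pressed on the rim, centred, with both tabs still pinched (contact force between cap and lens above 3.5 N and horizontal distance between cap_center and lens_top below 0.004 m and value of joint each of tab_left, tab_right above 0.0042 m), for 0.1 s.
At the end, for the whole second after the job is handed in: the cap sits straight on the lens (axes within 3 mm and 0.06 rad), both teeth sprung out into the groove (each tab between 0.4 and 3.2 mm in), released and at rest; the lens stands upright (0.05 rad) with its axis within 30 mm of the coaster's centre (value of joint tab_left between 0.0004 and 0.0032 m and value of joint tab_right between 0.0004 and 0.0032 m and horizontal distance between cap_center and lens_top below 0.003 m and angle between the z axis of cap_center and the z axis of lens_top, either way round below 0.06 rad and z of cap_center in the frame of lens_top between 0.018 and 0.05 m and angle between lens_top's own z axis and vertical below 0.05 rad and horizontal distance between lens_top and coaster_top below 0.03 m and contact force between cap and the fingers below 0.1 N and linear speed of cap below 0.01 m/s); the robot touches nothing.
It fails at once if the cap is pressed down on the lens with more than 20 N (over 29 N, lens's own 9 N included, between lens and coaster) (contact force between lens and coaster above 29 N).
It fails at once if the lens is tipped by more than 0.2 rad (angle between lens_top's own z axis and vertical above 0.2 rad).
It fails at once if a bystander is moved by more than 20 mm (distance of any of bell, pill_case, pebble from where it was at the start of the episode above 0.02 m).
It also fails if it takes over 51 s, if anything falls off the work surface, if the arm or the gripper's body presses on something with over 40 N, if the wrist force passes 120 N, or if a joint passes its speed limit or range.

## Working session

There is one attempt and no reset: what is moved stays moved. The work goes in short steps, Python scripts to look and compute and a tool call to move; the robot and the scene stay as the last step left them, time stands still between calls to the robot, and variables do not carry over. Pictures are saved under pics/ and viewed, and the job is handed in when it is done.

Besides the shell and the picture viewer there is one more tool, called by a JSON object that holds its "op" and its "data". drive_tool: Moves the arm, as the interface text tells. Its arguments: {"type":"object","properties":{"moves":{"type":"array"},"jaw":{"type":"number"},"squeeze":{"type":"number"}},"required":["moves"]}

```bash
ls; mkdir -p pics; cat > h.py <<'E'
import numpy as np, cv2
from rig import bot
from scipy.spatial.transform import Rotation as Ro
def cloud(name,st=None):
    img,d=bot.read_camera(name); c=bot.calibration(name); K=np.array(c["camera_matrix"])
    v,u=np.mgrid[:d.shape[0],:d.shape[1]]
    P=np.stack([(u-K[0,2])/K[0,0]*d,(v-K[1,2])/K[1,1]*d,d],-1)
    if name=="wrist":
        T=np.array(c["tool_from_camera"]); P=P@T[:3,:3].T+T[:3,3]
        R=Ro.from_euler('xyz',st["orientation"]).as_matrix(); P=P@R.T+np.array(st["position"])
    else:
        P=(P-np.array(c["t"]))@np.array(c["R"])
    P[d==0]=np.nan
    return img,d,P
E
python3 - <<'E'
from h import *
s=bot.get_state(); print(s)
for n in("scene","top"):
    img,d,P=cloud(n); cv2.imwrite(f"pics/{n}0.png",img); np.save(f"/tmp/{n}.npy",P)
for k in ("cap_center","lug_left","lug_right","lens_top","coaster_top"):
    for n in("scene","top"):
        print(k,n,[(np.round(r["at"],3).tolist(),round(r["score"],2)) for r in bot.spot_point(k,n)])
print(bot.get_state()["time"])
E
```

```text
pics
{'time': 0.0, 'joint_positions': array([ 1.23003835e+00,  2.38767742e-01, -1.42712421e-02,  1.31918003e+00,
       -1.41083186e-05,  1.57077405e+00]), 'joint_velocities': array([-0.00092125,  0.00064425, -0.00017159,  0.00164133, -0.00201957,
       -0.00094162]), 'effort': array([-5.47527907e-04, -5.38774109e+01,  3.46441555e+01,  1.80828857e-02,
       -1.11260611e-04, -2.57048441e-05]), 'position': array([0.17532076, 0.49441949, 0.23067784]), 'orientation': array([-1.57081040e+00,  1.42268846e-03,  1.23006063e+00]), 'wrist_force': array([ 0.42679505, -0.19155571,  0.44751679]), 'wrist_torque': array([ 0.03217018,  0.00862311, -0.0417125 ]), 'gripper_width': 1.0003702047145335}
cap_center scene [([0.432, 0.083, 0.017], 0.97), ([0.504, 0.213, 0.015], 0.71), ([0.367, 0.202, 0.019], 0.54)]
cap_center top [([0.434, 0.089, 0.021], 0.91), ([0.504, 0.212, 0.021], 0.77), ([0.372, 0.201, 0.016], 0.63)]
lug_left scene [([0.369, 0.182, 0.021], 0.59), ([0.507, 0.227, 0.019], 0.47), ([0.428, 0.061, 0.027], 0.43)]
lug_left top [([0.367, 0.186, 0.018], 0.56), ([0.514, 0.229, 0.02], 0.46), ([0.425, 0.062, 0.023], 0.37), ([0.784, -0.152, -0.003], 0.29)]
lug_right scene [([0.448, 0.111, 0.025], 0.54), ([0.376, 0.225, 0.021], 0.5), ([0.494, 0.194, 0.022], 0.42)]
lug_right top [([0.374, 0.226, 0.021], 0.62), ([0.447, 0.108, 0.023], 0.5), ([0.5, 0.191, 0.019], 0.42)]
lens_top scene [([0.489, -0.182, 0.1], 0.72), ([0.51, 0.231, 0.017], 0.46)]
lens_top top [([0.502, 0.212, 0.019], 0.67), ([0.494, -0.186, 0.101], 0.59)]
coaster_top scene [([0.49, -0.177, 0.011], 0.71), ([0.512, 0.228, 0.018], 0.21)]
coaster_top top [([0.49, -0.181, 0.006], 0.8)]
0.6
```

View pics/scene0.png

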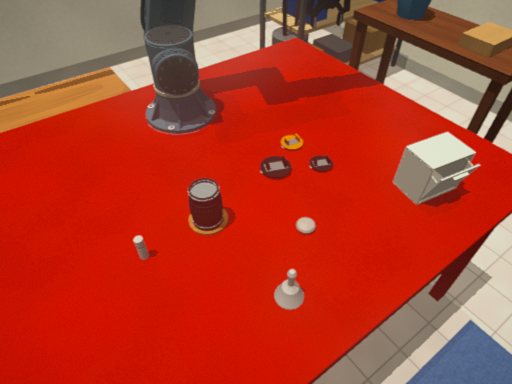

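View pics/top0.png

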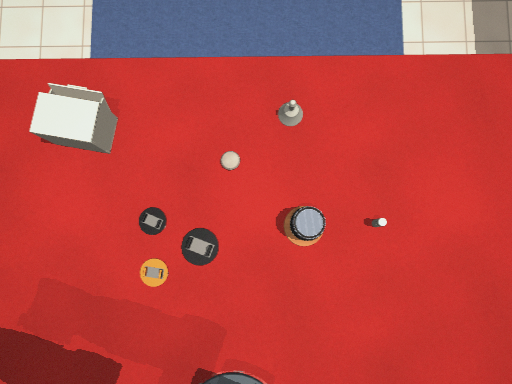

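The scene view shows three caps: orange at (291,142), a large black one at (276,167) and a small black one at (321,163). The lens is on the coaster at (206,205). The small black cap, near world (0.504, 0.212), is the target.

```bash
python3 - <<'E'
from h import *
for n in("top","scene"):
    P=np.load(f"/tmp/{n}.npy"); 
    def near(c,r): return np.hypot(P[...,0]-c[0],P[...,1]-c[1])<r
    print(n,"table z",np.nanmedian(P[near((.55,.05),.04)][:,2]))
    for nm,c in (("small",(.504,.212)),("large",(.433,.086))):
        m=near(c,.06)&(P[...,2]>.004); q=P[m]; print(nm,m.sum(),q.min(0).round(4),q.max(0).round(4))
        hi=m&(P[...,2]>.02); q=P[hi]; print(' lugs',len(q),q.mean(0).round(4),q.max(0).round(4))
        cc,(w,h),a=cv2.minAreaRect((q[:,:2]*1e3).astype(np.float32)); print('  rect',cc,w,h,a)
    m=near((.492,-.182),.06); q=P[m]; 
    hst=np.histogram(q[:,2],bins=np.arange(0,.16,.004)); print([(round(b,3),int(k)) for k,b in zip(*hst) if k])
    q=q[q[:,2]>.085]; 
    (cx,cy),r=cv2.minEnclosingCircle((q[q[:,2]>.1][:,:2]*1e3).astype(np.float32)); print('lens circ',cx,cy,r)
for n in("top","scene"):
    img=cv2.imread(f"pics/{n}0.png")
    u,v=(150,220) if n=="top" else (321,163)
    a=cv2.resize(img[v-30:v+30,u-35:u+35],None,fx=5.5,fy=5.5,interpolation=2)
    u,v=(306,222) if n=="top" else (206,205)
    b=cv2.resize(img[v-30:v+30,u-35:u+35],None,fx=5.5,fy=5.5,interpolation=2)
    cv2.imwrite(f"pics/z{n}.png",np.hstack([a,b]))
E
```

```text
top table z -0.0002566067912332283
small 634 [0.4551 0.155  0.004 ] [0.5538 0.2671 0.0318]
 lugs 46 [0.5016 0.2063 0.027 ] [0.5185 0.2322 0.0318]
  rect (502.2433166503906, 207.3194580078125) 46.49150848388672 20.2618350982666 67.23265075683594
large 1109 [0.3835 0.032  0.004 ] [0.483  0.1452 0.0427]
 lugs 89 [0.4366 0.0825 0.035 ] [0.4699 0.1144 0.0427]
  rect (441.6016540527344, 76.48472595214844) 67.02558898925781 59.41073226928711 49.867286682128906
[(np.float64(0.0), 180), (np.float64(0.004), 199), (np.float64(0.008), 142), (np.float64(0.012), 11), (np.float64(0.016), 2), (np.float64(0.02), 4), (np.float64(0.024), 3), (np.float64(0.028), 2), (np.float64(0.032), 2), (np.float64(0.036), 2), (np.float64(0.048), 1), (np.float64(0.052), 8), (np.float64(0.056), 2), (np.float64(0.06), 4), (np.float64(0.064), 5), (np.float64(0.068), 5), (np.float64(0.072), 3), (np.float64(0.076), 6), (np.float64(0.08), 17), (np.float64(0.084), 15), (np.float64(0.088), 4), (np.float64(0.092), 14), (np.float64(0.096), 47), (np.float64(0.1), 14), (np.float64(0.104), 16), (np.float64(0.108), 280), (np.float
[... 806 characters left out ...]
(0.024), 30), (np.float64(0.028), 33), (np.float64(0.032), 30), (np.float64(0.036), 31), (np.float64(0.04), 31), (np.float64(0.044), 19), (np.float64(0.048), 33), (np.float64(0.052), 28), (np.float64(0.056), 38), (np.float64(0.06), 33), (np.float64(0.064), 41), (np.float64(0.068), 30), (np.float64(0.072), 41), (np.float64(0.076), 33), (np.float64(0.08), 46), (np.float64(0.084), 50), (np.float64(0.088), 34), (np.float64(0.092), 46), (np.float64(0.096), 72), (np.float64(0.1), 32), (np.float64(0.104), 35), (np.float64(0.108), 183), (np.float64(0.112), 216), (np.float64(0.116), 61), (np.float64(0.12), 138), (np.float64(0.124), 60)]
lens circ 494.1781311035156 -184.5802459716797 38.33970642089844
```

```bash
python3 - <<'E'
from h import *
c=bot.calibration("wrist"); print(c["camera_matrix"],np.round(c["tool_from_camera"],4))
E
```

```text
[[281.84346933   0.         256.05803663]
 [  0.         281.84346933 187.65192304]
 [  0.           0.           1.        ]] [[ 1.000e+00  7.000e-04 -1.000e-04  4.000e-04]
 [ 3.000e-04 -3.232e-01  9.463e-01 -1.422e-01]
 [ 6.000e-04 -9.463e-01 -3.232e-01  8.470e-02]
 [ 0.000e+00  0.000e+00  0.000e+00  1.000e+00]]
```

{"op": "drive_tool", "data": {"moves": [{"slide": [-0.009,0.004,-0.023],"rotation": [0,0,0]},{"slide": [-0.009,0.005,-0.023],"rotation": [0,0,0]},{"slide": [-0.009,0.005,-0.023],"rotation": [0,0,0]},{"slide": [-0.009,0.005,-0.023],"rotation": [0,0,0]},{"slide": [-0.009,0.005,-0.023],"rotation": [0,0,0]},{"slide": [-0.009,0.005,-0.023],"rotation": [0,0,0]},{"slide": [-0.009,0.005,-0.023],"rotation": [0,0,0]},{"slide": [-0.009,0.005,-0.023],"rotation": [0,0,0]},{"slide": [-0.009,0.005,-0.023],"rotation": [0,0,0]},{"slide": [-0.009,0.005,-0.023],"rotation": [0,0,0]}], "jaw": -1, "squeeze": 22}}

```text
time: 1.43
position: [0.363, 0.3322, 0.1822]
orientation: [-1.571, -0.0, 1.23]
wrist_force: [0.3, 0.1, -0.5]
gripper_width: 1.0
```

{"op": "drive_tool", "data": {"moves": [{"slide": [-0.009,0.005,-0.023],"rotation": [0,0,0]},{"slide": [-0.009,0.005,-0.023],"rotation": [0,0,0]},{"slide": [-0.009,0.005,-0.023],"rotation": [0,0,0]},{"slide": [-0.009,0.005,-0.023],"rotation": [0,0,0]},{"slide": [-0.009,0.005,-0.023],"rotation": [0,0,0]},{"slide": [-0.008,0.004,-0.02],"rotation": [0,0,0]},{"slide": [-0.008,0.004,-0.02],"rotation": [0,0,0]},{"slide": [-0.006,0.004,-0.012],"rotation": [0,0,0]},{"slide": [0,0,0],"rotation": [0,0,0]},{"slide": [0,0,0],"rotation": [0,0,0]}]}}

```text
time: 2.27
position: [0.497, 0.2137, 0.145]
orientation: [-1.57, 0.001, 1.229]
wrist_force: [-0.7, -0.1, 0.5]
gripper_width: 0.998
```

```bash
python3 - <<'E'
from h import *
s=bot.get_state(); print(s["time"],s["position"],s["orientation"],s["wrist_force"])
img,d,P=cloud("wrist",s); cv2.imwrite("pics/w1.png",img); np.save("/tmp/w1.npy",P)
for k in("cap_center","lug_left","lug_right"): print(k,[(np.round(r["at"],4).tolist(),round(r["score"],2)) for r in bot.spot_point(k,"wrist")])
E
```

```text
2.2667 [0.49698123 0.21372228 0.14496473] [-1.56991416e+00  5.29558435e-04  1.22862421e+00] [-0.66567211 -0.06427309  0.46846135]
cap_center [([0.3718, 0.2055, 0.0165], 0.73), ([0.5041, 0.206, 0.0153], 0.64), ([0.4392, 0.0845, 0.0154], 0.62)]
lug_left [([0.4299, 0.0651, 0.0242], 0.91), ([0.3702, 0.1821, 0.0257], 0.85), ([0.5111, 0.2287, 0.0221], 0.48)]
lug_right [([0.3732, 0.2191, 0.0212], 0.76), ([0.4435, 0.1066, 0.0268], 0.71), ([0.4956, 0.1916, 0.0227], 0.61)]
```

View pics/w1.png

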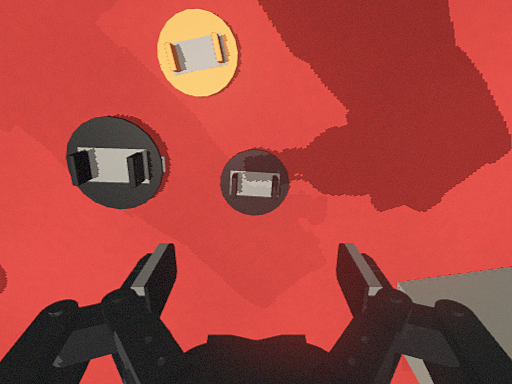

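The target cap shows at (254,182), with its lugs at (235,183) and (276,184). The fingers are visible below it. Next I'll fit its pose.

```bash
python3 - <<'E'
from h import *
P=np.load("/tmp/w1.npy"); 
img=cv2.imread("pics/w1.png")
def near(c,r): return np.hypot(P[...,0]-c[0],P[...,1]-c[1])<r
t=P[near((.55,.2),.02)]; print("table",np.nanmedian(t[:,2]))
# local
m=near((.503,.209),.055)
q=P[m]; h=np.histogram(q[:,2],bins=np.arange(-.004,.036,.002)); print([(round(b,3),int(k)) for k,b in zip(*h)])
fl=m&(P[...,2]>.0085)&(P[...,2]<.0135); q=P[fl]
fl8=fl.astype(np.uint8)
(cx,cy),r=cv2.minEnclosingCircle((q[:,:2]*1e3).astype(np.float32)); print("circ flange",cx,cy,r,len(q))
allm=m&(P[...,2]>.006); q=P[allm]; cs,_=cv2.findContours(allm.astype(np.uint8),0,1); c=max(cs,key=cv2.contourArea)[:,0]
b=P[c[:,1],c[:,0]]; b=b[b[:,2]<.016]
A=np.c_[2*b[:,:2],np.ones(len(b))]; s=np.linalg.lstsq(A,(b[:,:2]**2).sum(1),rcond=None)[0]; print("fit",s[:2],np.sqrt(s[2]+s[0]**2+s[1]**2))
hi=m&(P[...,2]>.024); n,lab,st,cen=cv2.connectedComponentsWithStats(hi.astype(np.uint8))
for i in range(1,n):
    if st[i,4]>15:
        q=P[lab==i]; print(st[i],q.mean(0).round(4),q.min(0).round(4),q.max(0).round(4), cv2.minAreaRect((q[:,:2]*1e3).astype(np.float32)))
a=img[130:230,190:320]; cv2.imwrite("pics/w1z.png",cv2.resize(a,None,fx=6,fy=6,interpolation=2))
E
```

```text
table -0.00047858194626690387
[(np.float64(-0.004), 54), (np.float64(-0.002), 3290), (np.float64(0.0), 963), (np.float64(0.002), 0), (np.float64(0.004), 0), (np.float64(0.006), 1), (np.float64(0.008), 709), (np.float64(0.01), 2483), (np.float64(0.012), 74), (np.float64(0.014), 9), (np.float64(0.016), 13), (np.float64(0.018), 11), (np.float64(0.02), 12), (np.float64(0.022), 9), (np.float64(0.024), 27), (np.float64(0.026), 77), (np.float64(0.028), 145), (np.float64(0.03), 0), (np.float64(0.032), 0)]
circ flange 501.2712707519531 210.76397705078125 35.8763427734375 3258
fit [0. 0.] 0.0
[231 176   7  23 124] [0.4928 0.1926 0.0279] [0.4829 0.1862 0.0242] [0.5035 0.1986 0.0297] ((493.2181091308594, 192.19735717773438), (5.475831985473633, 22.160959243774414), 66.31330108642578)
[272 178   7  23 125] [0.5085 0.2294 0.0279] [0.4983 0.2232 0.0241] [0.5193 0.2352 0.0299] ((508.9497375488281, 229.53192138671875), (5.473746299743652, 21.694042205810547), 67.18473815917969)
[   92   243   313   141 21535] [0.4841 0.215  0.216 ] [0.4653 0.158  0.1571] [0.5241 0.264  0.241 ] ((490.71234130859375, 213.487060546875), (109.69966125488281, 33.01533889770508), 70.26673126220703)
```

View pics/w1z.png

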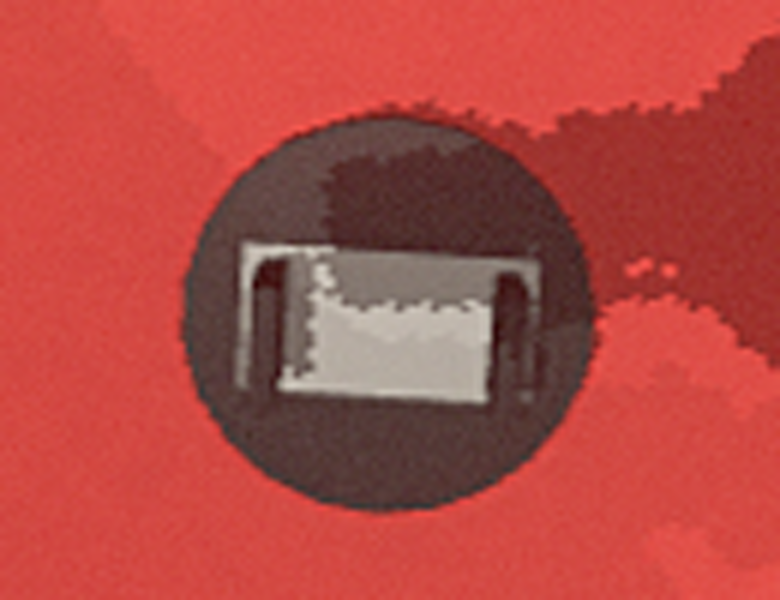

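{"op": "drive_tool", "data": {"moves": [{"slide": [0,0,0],"rotation": [0,3.4,0]},{"slide": [-0.001,0.01,-0.005],"rotation": [0,0,0]},{"slide": [0,0.015,0],"rotation": [0,0,0]},{"slide": [0,0.015,0],"rotation": [0,0,0]},{"slide": [0,0.015,0],"rotation": [0,0,0]},{"slide": [0,0.015,0],"rotation": [0,0,0]},{"slide": [0,0.015,0],"rotation": [0,0,0]},{"slide": [0,0,0],"rotation": [0,0,0]},{"slide": [0,0,0],"rotation": [0,0,0]},{"slide": [0,0,0],"rotation": [0,0,0]}], "jaw": -0.25}}

```text
time: 3.3
position: [0.5016, 0.2115, 0.0608]
orientation: [-1.571, -0.0, 1.172]
wrist_force: [0.6, 1.0, 0.1]
gripper_width: 0.625
```

```bash
python3 - <<'E'
from h import *
s=bot.get_state(); print(s["time"],s["position"],s["orientation"],s["wrist_force"],s["gripper_width"])
img,d,P=cloud("wrist",s); cv2.imwrite("pics/w2.png",img)
R=Ro.from_euler('xyz',s["orientation"]).as_matrix(); Q=(P-s["position"])@R
for sgn in(1,-1):
    m=(sgn*Q[...,0]>.015)&(abs(Q[...,0])<.06)&(abs(Q[...,2])<.02)&(Q[...,1]<.012)&(Q[...,1]>-.06)
    q=Q[m]; print(sgn,len(q),"ymax",np.nanpercentile(q[:,1],[90,98,100]).round(4),"x",q[q[:,1]>np.nanpercentile(q[:,1],60)].mean(0).round(4), np.abs(q[:,0]).min())
m=(abs(P[...,2]-.028)<.004)&(np.hypot(P[...,0]-.501,P[...,1]-.211)<.035)
n,lab,st,cen=cv2.connectedComponentsWithStats(m.astype(np.uint8))
for i in range(1,n):
    if st[i,4]>15: q=Q[lab==i]; print(st[i,4],q.mean(0).round(4),q.min(0).round(4),q.max(0).round(4),P[lab==i].mean(0).round(4))
E
```

```text
3.3 [0.50160091 0.21147497 0.06078079] [-1.57119147e+00 -2.60023842e-04  1.17168750e+00] [0.61173106 0.97136232 0.06039813] 0.6248671324081775
1 5105 ymax [-0.0204 -0.0096 -0.0029] x [ 0.0317 -0.0302  0.0076] 0.0241375054548856
-1 5081 ymax [-0.0205 -0.0094 -0.003 ] x [-0.0306 -0.0301  0.0075] 0.023488390963606828
250 [-0.0206  0.0328  0.0012] [-0.0238  0.0307 -0.0108] [-0.0182  0.0366  0.0114] [0.4925 0.1929 0.0279]
244 [0.0191 0.0328 0.0009] [ 0.0166  0.0309 -0.0106] [0.0223 0.0367 0.0115] [0.5082 0.2294 0.028 ]
```

View pics/w2.png

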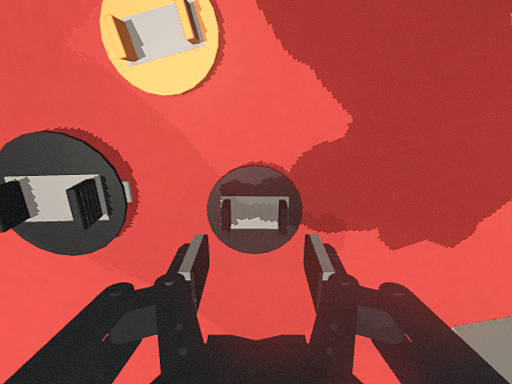

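The cap is centred between the fingers: lugs at (227,215) and (284,215), fingertips at (200,240) and (318,240). I'll descend and close.

{"op": "drive_tool", "data": {"moves": [{"slide": [-0.0005,0.01,0.001],"rotation": [0,0,0]},{"slide": [0,0.012,0],"rotation": [0,0,0]},{"slide": [0,0.012,0],"rotation": [0,0,0]},{"slide": [0,0.008,0],"rotation": [0,0,0]},{"slide": [0,0.0055,0],"rotation": [0,0,0]},{"slide": [0,0,0],"rotation": [0,0,0]},{"slide": [0,0,0],"rotation": [0,0,0]}]}}

```text
time: 3.93
position: [0.5002, 0.2111, 0.0128]
orientation: [-1.571, 0.0, 1.171]
wrist_force: [-0.1, -0.6, -1.0]
gripper_width: 0.626
```

{"op": "drive_tool", "data": {"moves": [{"slide": [0,0,0],"rotation": [0,0,0]},{"slide": [0,0,0],"rotation": [0,0,0]},{"slide": [0,0,0],"rotation": [0,0,0]},{"slide": [0,0,0],"rotation": [0,0,0]},{"slide": [0,0,0],"rotation": [0,0,0]},{"slide": [0,0,0],"rotation": [0,0,0]},{"slide": [0,0,0],"rotation": [0,0,0]},{"slide": [0,0,0],"rotation": [0,0,0]}], "jaw": 0.5, "squeeze": 24}}

```text
time: 4.6
position: [0.5008, 0.2114, 0.0142]
orientation: [-1.572, -0.001, 1.171]
wrist_force: [-1.5, -0.9, 9.2]
gripper_width: 0.381
```

```bash
python3 - <<'E'
from h import *
s=bot.get_state(); print(s["time"],s["position"],s["orientation"],s["wrist_force"],s["wrist_torque"],s["gripper_width"])
img,d,P=cloud("wrist",s); cv2.imwrite("pics/w3.png",img)
E
```

```text
4.6 [0.50084752 0.21135554 0.01422377] [-1.57218002e+00 -1.21094418e-03  1.17058840e+00] [-1.45368547 -0.90097398  9.19441243] [-0.22531599  0.43648078  0.00593196] 0.380798719858262
```

View pics/w3.png

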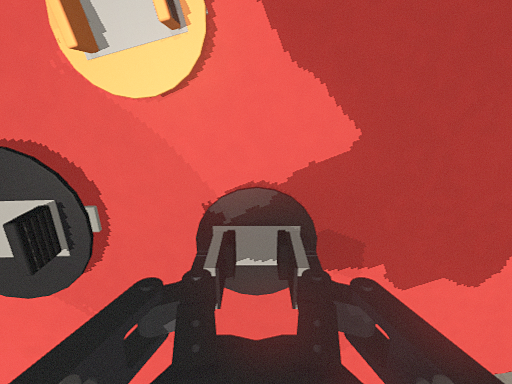

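The pinched cap shows between the pads at (220–300, 250). Lifting now.

{"op": "drive_tool", "data": {"moves": [{"slide": [0,-0.004,0],"rotation": [0,0,0]},{"slide": [0,-0.008,0],"rotation": [0,0,0]},{"slide": [0,-0.014,0],"rotation": [0,0,0]},{"slide": [0,-0.02,0],"rotation": [0,0,0]},{"slide": [0,-0.02,0],"rotation": [0,0,0]},{"slide": [0,-0.02,0],"rotation": [0,0,0]},{"slide": [0,-0.014,0],"rotation": [0,0,0]},{"slide": [0,0,0],"rotation": [0,0,0]},{"slide": [0,0,0],"rotation": [0,0,0]},{"slide": [0,0,0],"rotation": [0,0,0]}]}}

```text
time: 5.48
position: [0.4999, 0.211, 0.1124]
orientation: [-1.57, 0.0, 1.171]
wrist_force: [0.0, -0.0, -0.8]
gripper_width: 0.381
```

```bash
python3 - <<'E'
from h import *
s=bot.get_state(); print(s["time"],s["position"],s["orientation"],s["wrist_force"],s["wrist_torque"],s["gripper_width"])
img,d,P=cloud("wrist",s); cv2.imwrite("pics/w4.png",img)
R=Ro.from_euler('xyz',s["orientation"]).as_matrix(); Q=(P-s["position"])@R; np.save("/tmp/Q4.npy",Q)
img,d,P=cloud("scene"); cv2.imwrite("pics/s4.png",img)
for k in("cap_center","lug_left","lug_right"): print(k,[(((np.array(r["at"])-s["position"])@R).round(4).tolist(),round(r["score"],2)) for r in bot.spot_point(k,"wrist")])
E
```

```text
5.4833 [0.49992171 0.2110024  0.11235299] [-1.57041535e+00  4.82832672e-04  1.17063720e+00] [ 0.00113098 -0.00819554 -0.78629759] [-0.01766509  0.04337317  0.02873315] 0.3811938439309173
cap_center [([-0.1383, 0.1003, 0.0081], 0.88), ([-0.0029, 0.0053, -0.0013], 0.87), ([-0.0564, 0.1003, 0.1157], 0.75)]
lug_left [([-0.1679, 0.0837, 0.0042], 0.76), ([-0.0755, 0.0883, 0.1104], 0.73), ([0.015, -0.0038, -0.0021], 0.56)]
lug_right [([-0.1146, 0.0875, 0.0073], 0.89), ([-0.0431, 0.092, 0.122], 0.75), ([-0.0126, -0.0075, -0.0037], 0.61)]
```

View pics/w4.png

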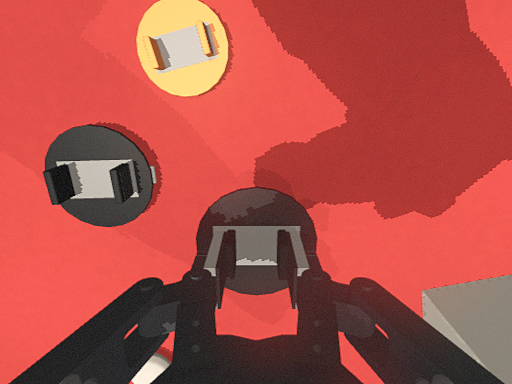

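View pics/s4.png

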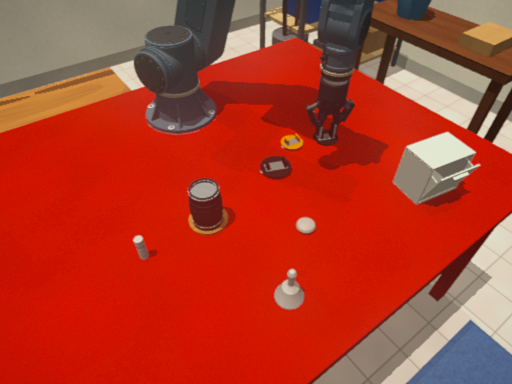

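The cap is held: flange centred at about (256,240) in the wrist view, and clear of the table in the scene view. I'll measure its pose in the tool frame.

```bash
cat >> h.py <<'E'
from scipy.optimize import least_squares
def capfit(Q):
    m=(np.abs(Q[...,0])<.05)&(np.abs(Q[...,2])<.05)&(np.abs(Q[...,1]-.002)<.006)&(np.hypot(Q[...,0],Q[...,2])<.045)
    m=cv2.morphologyEx(m.astype(np.uint8),cv2.MORPH_OPEN,np.ones((3,3)))
    n,lab,st,_=cv2.connectedComponentsWithStats(m); i=1+np.argmax(st[1:,4]); m=(lab==i)
    q=Q[m]; A=np.c_[q[:,0],q[:,2],np.ones(len(q))]
    w=np.ones(len(q),bool)
    for _ in range(5):
        c=np.linalg.lstsq(A[w],q[w,1],rcond=None)[0]; e=q[:,1]-A@c; w=np.abs(e)<2.5*np.std(e[w])+1e-4
    q=q[w]
    # outer boundary: far points per angle, excluding the finger side
    f=q[q[:,2]>-.05]
    cen=np.array([0,0.])
    for _ in range(4):
        a=np.arctan2(f[:,2]-cen[1],f[:,0]-cen[0]); r=np.hypot(f[:,2]-cen[1],f[:,0]-cen[0]); b=[]
        for k in np.arange(-np.pi,np.pi,np.pi/36):
            s=(a>=k)&(a<k+np.pi/36)
            if s.sum()>5:
                j=np.where(s)[0][np.argsort(r[s])[-3]]
                if r[j]>.033: b.append([f[j,0],f[j,2]])
        b=np.array(b); o=least_squares(lambda p:np.hypot(b[:,0]-p[0],b[:,1]-p[1])-p[2],[*cen,.036],loss='soft_l1',f_scale=.0005).x; cen=o[:2]
    return c,o,len(q),len(b),m
E
python3 - <<'E'
from h import *
Q=np.load("/tmp/Q4.npy"); c,o,n,nb,m=capfit(Q); print("tilt x,z (rad), y0",c,"centre x,z,r",o,n,nb)
img=cv2.imread("pics/w4.png"); img[m]=(0,255,0); cv2.imwrite("pics/w4m.png",img)
q=Q[(np.abs(Q[...,0])<.03)&(np.abs(Q[...,2])<.012)&(Q[...,1]<-.010)&(Q[...,1]>-.022)]
h=np.histogram(q[:,1],bins=np.arange(-.022,-.009,.001));print(h[0],h[1])
E
```

```text
tilt x,z (rad), y0 [-0.00021095 -0.00034337  0.0037527 ] centre x,z,r [ 0.00047439 -0.00047161  0.03534989] 7034 52
[ 52  40  50  49  33  50  70 332 295  75  62  35] [-0.022 -0.021 -0.02  -0.019 -0.018 -0.017 -0.016 -0.015 -0.014 -0.013
 -0.012 -0.011 -0.01 ]
```

View pics/w4m.png

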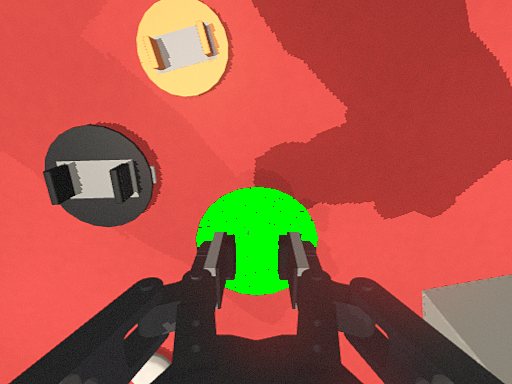

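The cap is straight in the grip: tilt under 0.001, centre offset (0.5, -0.5) mm, flange top 3.8 mm beyond the TCP. Next I'll plan the trip to a viewing pose beside the lens.

```bash
python3 - <<'E'
from h import *
s=bot.get_state(); print(s["joint_positions"])
p=np.array(s["position"]); yaw=s["orientation"][2]; T=np.array([.515,-.238,.20]); n=15
pts=[p]
for i in range(20):
    # first 4 rows mainly up
    f=(i+1)/20; tgt=p+(T-p)*f; tgt[2]=min(.2,p[2]+.015*(i+1))
    R=Ro.from_euler('xyz',[-np.pi/2,0,yaw]).as_matrix(); sl=R.T@(tgt-pts[-1]); r=2.9 if 2<=i<17 else 0
    print(i,sl.round(4).tolist(),r); pts.append(pts[-1]+R@sl.round(4)); yaw-=np.radians(r)
print(pts[-1],yaw)
E
```

```text
[ 3.99448832e-01  3.35334494e-01 -1.92683308e-01  1.04431300e+00
 -6.52405520e-05  7.99602116e-01]
0 [-0.0204, -0.015, -0.0094] 0
1 [-0.0204, -0.015, -0.0095] 0
2 [-0.0203, -0.015, -0.0094] 2.9
3 [-0.0199, -0.015, -0.0105] 2.9
4 [-0.0193, -0.015, -0.0115] 2.9
5 [-0.0188, -0.013, -0.0124] 2.9
6 [-0.018, -0.0, -0.0133] 2.9
7 [-0.0174, -0.0, -0.0143] 2.9
8 [-0.0166, -0.0, -0.0151] 2.9
9 [-0.0158, -0.0, -0.0159] 2.9
10 [-0.0151, -0.0, -0.0167] 2.9
11 [-0.0141, -0.0, -0.0175] 2.9
12 [-0.0133, -0.0, -0.0181] 2.9
13 [-0.0123, -0.0, -0.0188] 2.9
14 [-0.0113, -0.0, -0.0194] 2.9
15 [-0.0104, -0.0, -0.0199] 2.9
16 [-0.0093, -0.0, -0.0204] 2.9
17 [-0.0083, -0.0, -0.0209] 0
18 [-0.0082, -0.0, -0.0209] 0
19 [-0.0083, -0.0, -0.0209] 0
[ 0.51503999 -0.23801633  0.19999888] 0.41142545433023814
```

{"op": "drive_tool", "data": {"moves": [{"slide": [-0.0204,-0.015,-0.0094],"rotation": [0,0,0]},{"slide": [-0.0204,-0.015,-0.0095],"rotation": [0,0,0]},{"slide": [-0.0203,-0.015,-0.0094],"rotation": [0,2.9,0]},{"slide": [-0.0199,-0.015,-0.0105],"rotation": [0,2.9,0]},{"slide": [-0.0193,-0.015,-0.0115],"rotation": [0,2.9,0]},{"slide": [-0.0188,-0.013,-0.0124],"rotation": [0,2.9,0]},{"slide": [-0.018,0,-0.0133],"rotation": [0,2.9,0]},{"slide": [-0.0174,0,-0.0143],"rotation": [0,2.9,0]},{"slide": [-0.0166,0,-0.0151],"rotation": [0,2.9,0]},{"slide": [-0.0158,0,-0.0159],"rotation": [0,2.9,0]}]}}

```text
time: 6.57
position: [0.5077, -0.0144, 0.2006]
orientation: [-1.571, 0.0, 0.763]
wrist_force: [-0.5, -0.5, -1.0]
gripper_width: 0.384
```

{"op": "drive_tool", "data": {"moves": [{"slide": [-0.0151,0,-0.0167],"rotation": [0,2.9,0]},{"slide": [-0.0141,0,-0.0175],"rotation": [0,2.9,0]},{"slide": [-0.0133,0,-0.0181],"rotation": [0,2.9,0]},{"slide": [-0.0123,0,-0.0188],"rotation": [0,2.9,0]},{"slide": [-0.0113,0,-0.0194],"rotation": [0,2.9,0]},{"slide": [-0.0104,0,-0.0199],"rotation": [0,2.9,0]},{"slide": [-0.0093,0,-0.0204],"rotation": [0,2.9,0]},{"slide": [-0.0083,0,-0.0209],"rotation": [0,0,0]},{"slide": [-0.0082,0,-0.0209],"rotation": [0,0,0]},{"slide": [-0.0083,0,-0.0209],"rotation": [0,0,0]}]}}

```text
time: 7.4
position: [0.5153, -0.2389, 0.2003]
orientation: [-1.57, 0.001, 0.411]
wrist_force: [0.3, -0.5, -0.4]
gripper_width: 0.387
```

{"op": "drive_tool", "data": {"moves": [{"slide": [0,0,0],"rotation": [0,0,0]},{"slide": [0,0,0],"rotation": [0,0,0]},{"slide": [0,0,0],"rotation": [0,0,0]}]}}

```text
time: 7.65
position: [0.5152, -0.2374, 0.2004]
orientation: [-1.57, 0.001, 0.411]
wrist_force: [0.4, 0.3, -0.9]
gripper_width: 0.386
```

```bash
python3 - <<'E'
from h import *
s=bot.get_state(); print(s["time"],s["position"],s["orientation"],s["wrist_force"],s["gripper_width"])
img,d,P=cloud("wrist",s); cv2.imwrite("pics/w5.png",img); np.save("/tmp/w5.npy",P)
R=Ro.from_euler('xyz',s["orientation"]).as_matrix(); Q=(P-s["position"])@R; np.save("/tmp/Q5.npy",Q)
c,o,n,nb,m=capfit(Q); print("cap",c,o)
print([(np.round(r["at"],4).tolist(),round(r["score"],2)) for r in bot.spot_point("lens_top","wrist")])
h=np.hypot(P[...,0]-.491,P[...,1]+.183)<.06
q=P[h&(Q[...,1]>.03)]; hh=np.histogram(q[:,2],bins=np.arange(.09,.14,.002)); print(list(zip(hh[1].round(3).tolist(),hh[0].tolist())))
E
```

```text
7.65 [ 0.51516326 -0.23741561  0.20037362] [-1.56983236e+00  6.06362844e-04  4.11113441e-01] [ 0.42463667  0.26793168 -0.92557927] 0.38555910365146057
cap [ 0.00108685 -0.00031321  0.0037304 ] [-0.00052429 -0.00075873  0.03536872]
[([0.4908, -0.181, 0.0962], 0.64)]
[(0.09, 0), (0.092, 0), (0.094, 23), (0.096, 71), (0.098, 8), (0.1, 0), (0.102, 0), (0.104, 0), (0.106, 0), (0.108, 56), (0.11, 3757), (0.112, 1201), (0.114, 2), (0.116, 36), (0.118, 180), (0.12, 455), (0.122, 1285), (0.124, 377), (0.126, 0), (0.128, 0), (0.13, 0), (0.132, 0), (0.134, 0), (0.136, 0), (0.138, 0)]
```

View pics/w5.png

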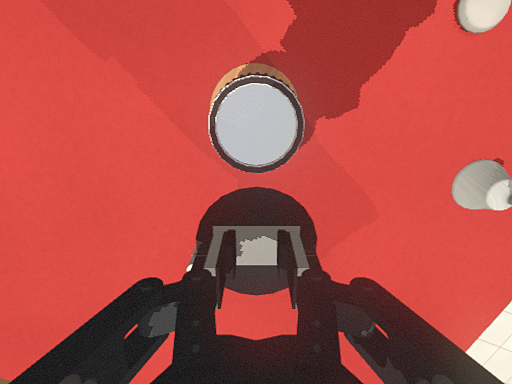

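The lens rim shows as a ring centred at about (257,124), clear of the held cap at (256,240). Fitting the rim.

```bash
python3 - <<'E'
from h import *
P=np.load("/tmp/w5.npy"); Q=np.load("/tmp/Q5.npy")
h=(np.hypot(P[...,0]-.491,P[...,1]+.183)<.05)&(Q[...,1]>.05)&(P[...,2]>.1195)
m=h
n,lab,st,_=cv2.connectedComponentsWithStats(m.astype(np.uint8)); i=1+np.argmax(st[1:,4]); print(st[i])
q=P[lab==i]
A=np.c_[q[:,:2]-q[:,:2].mean(0),np.ones(len(q))]; c=np.linalg.lstsq(A,q[:,2],rcond=None)[0]; print("plane",c,np.percentile(q[:,2],[5,25,50,75,95]))
for which in("out","in"):
    cen=np.array([.491,-.183])
    for _ in range(5):
        d=q[:,:2]-cen; a=np.arctan2(d[:,1],d[:,0]); r=np.hypot(*d.T); b=[]
        for k in np.arange(-np.pi,np.pi,np.pi/36):
            s=(a>=k)&(a<k+np.pi/36)
            if s.sum()>4:
                o=np.argsort(r[s]); j=np.where(s)[0][o[-2] if which=="out" else o[1]]; b.append(q[j])
        b=np.array(b); o=least_squares(lambda p:np.hypot(b[:,0]-p[0],b[:,1]-p[1])-p[2],[*cen,.036],loss='soft_l1',f_scale=.0004); cen=o.x[:2]
    print(which,o.x,len(b),np.abs(o.fun).mean())
    rr=np.hypot(b[:,0]-o.x[0],b[:,1]-o.x[1]); print((rr[::6]*1e3).round(1), (b[::6,2]*1e3).round(1))
g=P[(np.hypot(P[...,0]-.491,P[...,1]+.183)<.02)&(Q[...,1]>.05)]; print("glass z",np.median(g[:,2]))
t=P[(Q[...,1]>.15)&(np.hypot(P[...,0]-.5,P[...,1]+.1)<.02)]; print("table",np.nanmedian(t[:,2]))
T=np.load("/tmp/top.npy")
for n in("top","scene"):
    T=np.load(f"/tmp/{n}.npy"); mm=(np.hypot(T[...,0]-.491,T[...,1]+.183)<.05)&(T[...,2]>.119); b=T[mm]
    o=least_squares(lambda p:np.hypot(b[:,0]-p[0],b[:,1]-p[1])-.0345,[.491,-.183],loss='soft_l1',f_scale=.001); print(n,o.x,len(b),np.percentile(b[:,2],[50,90]))
E
```

```text
[ 209   75   96   98 2217]
plane [-0.00017418 -0.00097165  0.12279727] [0.12005143 0.12199294 0.12318903 0.12380691 0.12447965]
out [ 0.49083141 -0.18342091  0.03661723] 72 0.0002630210846261634
[36.5 36.8 37.  35.6 36.6 36.6 36.1 36.4 36.9 36.4 36.4 36.6] [120.4 121.  120.9 124.4 123.  123.4 123.6 120.9 120.9 120.8 121.1 121.4]
in [ 0.49098794 -0.18361115  0.03131574] 72 0.00016803497207541198
[31.1 31.2 31.5 31.1 31.4 31.7 31.4 31.6 31.7 31.1 31.2 31.4] [120.9 119.9 120.9 119.8 120.3 119.7 120.8 121.3 120.1 119.8 120.9 121.8]
glass z 0.11155816704751899
table -0.00044367952309687375
top [ 0.49217907 -0.18611641] 232 [0.12360749 0.12617846]
scene [ 0.49430269 -0.18413425] 222 [0.12293133 0.12504382]
```

{"op": "drive_tool", "data": {"moves": [{"slide": [-0.0008,0,0.0098],"rotation": [0,0,0]},{"slide": [0,0,0.0125],"rotation": [0,0,0]},{"slide": [0,0,0.0125],"rotation": [0,0,0]},{"slide": [0,0.005,0.0125],"rotation": [0,0,0]},{"slide": [0,0.01,0.0125],"rotation": [0,0,0]},{"slide": [0,0.015,0],"rotation": [0,0,0]},{"slide": [0,0.015,0],"rotation": [0,0,0]},{"slide": [0,0.01,0],"rotation": [0,0,0]},{"slide": [0,0,0],"rotation": [0,0,0]},{"slide": [0,0,0],"rotation": [0,0,0]}]}}

```text
time: 8.58
position: [0.4904, -0.1826, 0.1459]
orientation: [-1.57, 0.001, 0.412]
wrist_force: [0.0, 0.4, -0.7]
gripper_width: 0.381
```

```bash
python3 - <<'E'
from h import *
s=bot.get_state(); print(s["time"],s["position"],s["orientation"],s["wrist_force"],s["gripper_width"])
img,d,P=cloud("wrist",s); cv2.imwrite("pics/w6.png",img)
R=Ro.from_euler('xyz',s["orientation"]).as_matrix(); Q=(P-s["position"])@R
c,o,n,nb,m=capfit(Q); print("cap",c,o, "world", np.array(s["position"])+R@[o[0],0,o[1]])
for n in("scene","top"):
    im,d,P=cloud(n); u,v=(206,190) if n=="scene" else (306,222)
    cv2.imwrite(f"pics/{n}6.png",cv2.resize(im[v-50:v+50,u-60:u+60],None,fx=6,fy=6,interpolation=2))
E
```

```text
8.5833 [ 0.4903862  -0.18263508  0.14587257] [-1.57032686e+00  5.96709153e-04  4.11967415e-01] [ 0.02971493  0.42239747 -0.67218921] 0.3806884289382768
cap [ 0.00114712 -0.00039702  0.00370673] [-0.00050837 -0.00071266  0.03533697] world [ 0.49020572 -0.18349168  0.14587253]
```

View pics/scene6.png

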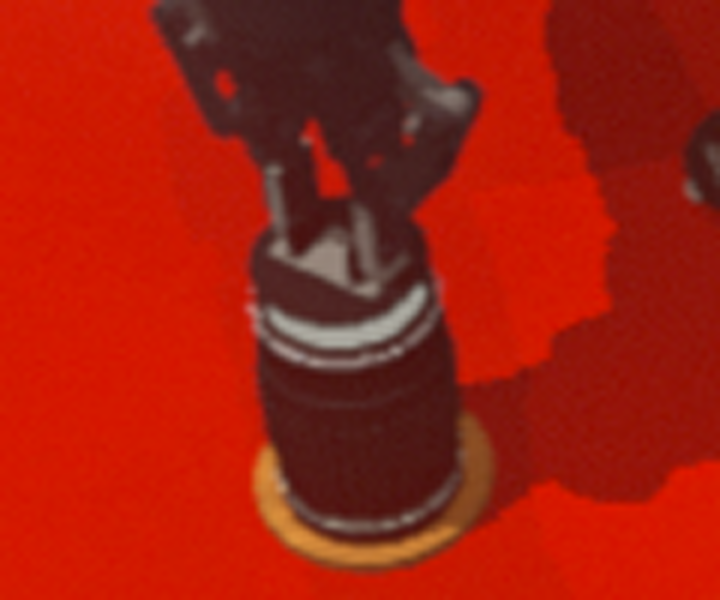

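View pics/w6.png

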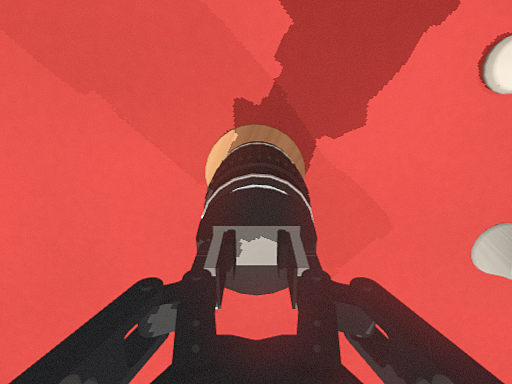

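The wrist view has the cap directly over the lens: barrel edges at 204–313 px, cap edges at 196–316 px. Descending slowly.

{"op": "drive_tool", "data": {"moves": [{"slide": [0.0006,0.002,-0.0003],"rotation": [0,0,0]},{"slide": [0,0.002,0],"rotation": [0,0,0]},{"slide": [0,0.002,0],"rotation": [0,0,0]},{"slide": [0,0.0015,0],"rotation": [0,0,0]},{"slide": [0,0.0015,0],"rotation": [0,0,0]},{"slide": [0,0.0015,0],"rotation": [0,0,0]},{"slide": [0,0.001,0],"rotation": [0,0,0]},{"slide": [0,0,0],"rotation": [0,0,0]},{"slide": [0,0,0],"rotation": [0,0,0]}]}}

```text
time: 9.48
position: [0.4915, -0.1834, 0.1343]
orientation: [-1.571, 0.0, 0.411]
wrist_force: [-0.1, -0.8, -1.5]
gripper_width: 0.385
```

```bash
cat > f.py <<'E'
from h import *
F=[];W=[];Z=[]
for k in range(4):
    bot.read_camera("scene"); s=bot.get_state(); F.append(s["wrist_force"]);W.append(s["wrist_torque"]);Z.append(s["position"])
print(s["time"],"F",np.mean(F,0).round(2),"sd",np.std(F,0).round(2),"tq",np.mean(W,0).round(3),"p",np.mean(Z,0).round(4),s["orientation"].round(4),s["gripper_width"])
E
python3 f.py
```

```text
9.6833 F [-0.24  0.25 -0.44] sd [0.58 0.42 1.01] tq [ 0.006  0.02  -0.024] p [ 0.4915 -0.1834  0.1344] [-1.571  -0.      0.4115] 0.38322121047432084
```

{"op": "drive_tool", "data": {"moves": [{"slide": [0,0.001,0],"rotation": [0,0,0]},{"slide": [0,0.001,0],"rotation": [0,0,0]},{"slide": [0,0.001,0],"rotation": [0,0,0]},{"slide": [0,0.001,0],"rotation": [0,0,0]},{"slide": [0,0,0],"rotation": [0,0,0]}]}}

```text
time: 10.1
position: [0.4915, -0.1834, 0.1303]
orientation: [-1.571, -0.0, 0.411]
wrist_force: [-0.3, 0.3, 2.4]
gripper_width: 0.382
```

```bash
python3 f.py
```

```text
10.3 F [ 0.12 -0.11  0.01] sd [0.1  0.42 0.29] tq [ 0.004  0.033 -0.045] p [ 0.4915 -0.1834  0.1304] [-1.5709  0.      0.4115] 0.3853137551390032
```

{"op": "drive_tool", "data": {"moves": [{"slide": [0,0.0005,0],"rotation": [0,0,0]},{"slide": [0,0.0005,0],"rotation": [0,0,0]},{"slide": [0,0.0005,0],"rotation": [0,0,0]},{"slide": [0,0,0],"rotation": [0,0,0]}]}}

```text
time: 10.63
position: [0.4916, -0.1834, 0.129]
orientation: [-1.571, -0.0, 0.411]
wrist_force: [-0.4, 1.0, 4.0]
gripper_width: 0.383
```

```bash
python3 f.py
```

```text
10.8333 F [-0.83  0.53  4.72] sd [0.17 0.21 0.57] tq [0.031 0.202 0.008] p [ 0.4916 -0.1834  0.129 ] [-1.571e+00 -1.000e-04  4.114e-01] 0.3851675057056903
```

{"op": "drive_tool", "data": {"moves": [{"slide": [-0.0003,0.0005,0],"rotation": [0,0,0]},{"slide": [0,0.0003,0],"rotation": [0,0,0]},{"slide": [0,0,0],"rotation": [0,0,0]},{"slide": [0,0,0],"rotation": [0,0,0]}]}}

```text
time: 11.17
position: [0.4915, -0.1835, 0.1282]
orientation: [-1.571, -0.001, 0.412]
wrist_force: [-0.4, 0.4, 5.4]
gripper_width: 0.385
```

```bash
python3 f.py
```

```text
11.3667 F [-0.59  0.91  5.27] sd [0.64 0.2  0.15] tq [0.173 0.016 0.004] p [ 0.4915 -0.1835  0.1282] [-1.5711e+00 -5.0000e-04  4.1150e-01] 0.3821008591431163
```

Contact is about 6.5 N, net of the cap's weight. I'll open the jaw in small steps and hold the press.

{"op": "drive_tool", "data": {"moves": [{"slide": [0,0,0],"rotation": [0,0,0]},{"slide": [0,0,0],"rotation": [0,0,0]},{"slide": [0,0,0],"rotation": [0,0,0]}], "jaw": 0.19}}

```text
time: 11.62
position: [0.4914, -0.1835, 0.1281]
orientation: [-1.571, -0.0, 0.411]
wrist_force: [-0.9, 0.5, 5.0]
gripper_width: 0.405
```

```bash
python3 f.py
```

```text
11.8167 F [-0.27  1.04  5.04] sd [0.41 0.31 0.32] tq [ 0.155 -0.026 -0.002] p [ 0.4913 -0.1835  0.1281] [-1.571e+00 -1.000e-04  4.115e-01] 0.4059971998201752
```

{"op": "drive_tool", "data": {"moves": [{"slide": [0,0.0004,0],"rotation": [0,0,0]},{"slide": [0,0,0],"rotation": [0,0,0]},{"slide": [0,0,0],"rotation": [0,0,0]}], "jaw": 0.16}}

```text
time: 12.07
position: [0.4913, -0.1835, 0.1277]
orientation: [-1.571, -0.0, 0.411]
wrist_force: [-1.4, 0.7, 4.7]
gripper_width: 0.421
```

```bash
python3 f.py
```

```text
12.2667 F [-0.45  1.1   4.73] sd [0.45 0.39 0.44] tq [ 0.121 -0.054 -0.003] p [ 0.4913 -0.1835  0.1277] [-1.571e+00 -1.000e-04  4.115e-01] 0.41973570535846727
```

{"op": "drive_tool", "data": {"moves": [{"slide": [0,0.0005,0],"rotation": [0,0,0]},{"slide": [0,0.0004,0],"rotation": [0,0,0]},{"slide": [0,0,0],"rotation": [0,0,0]}]}}

```text
time: 12.52
position: [0.4913, -0.1835, 0.1268]
orientation: [-1.571, -0.0, 0.411]
wrist_force: [-0.3, 1.2, 6.0]
gripper_width: 0.423
```

```bash
python3 f.py
```

```text
12.7167 F [-0.23  1.17  6.27] sd [0.31 0.77 0.32] tq [ 0.192 -0.005 -0.017] p [ 0.4914 -0.1835  0.1269] [-1.5711e+00 -3.0000e-04  4.1140e-01] 0.42027266656589385
```

{"op": "drive_tool", "data": {"moves": [{"slide": [0,0.0003,0],"rotation": [0,0,0]},{"slide": [0,0.0002,0],"rotation": [0,0,0]},{"slide": [0,0,0],"rotation": [0,0,0]}], "jaw": 0.11}}

```text
time: 12.97
position: [0.4914, -0.1835, 0.1265]
orientation: [-1.571, -0.0, 0.411]
wrist_force: [-0.8, 1.5, 6.2]
gripper_width: 0.446
```

```bash
python3 f.py
```

```text
13.1667 F [0.27 0.95 6.63] sd [0.33 0.23 0.71] tq [ 0.217  0.042 -0.027] p [ 0.4914 -0.1835  0.1265] [-1.5712e+00 -3.0000e-04  4.1150e-01] 0.4465741283619739
```

{"op": "drive_tool", "data": {"moves": [{"slide": [0,0.0002,0],"rotation": [0,0,0]},{"slide": [0,0.0002,0],"rotation": [0,0,0]},{"slide": [0,0,0],"rotation": [0,0,0]}], "jaw": 0.05}}

```text
time: 13.42
position: [0.4915, -0.1835, 0.1261]
orientation: [-1.571, -0.0, 0.411]
wrist_force: [-0.4, 0.1, 7.6]
gripper_width: 0.476
```

```bash
python3 f.py
```

```text
13.6167 F [0.27 1.29 6.92] sd [0.44 0.22 0.27] tq [ 0.215 -0.027 -0.007] p [ 0.4915 -0.1835  0.1261] [-1.5712e+00 -4.0000e-04  4.1150e-01] 0.4766853612288319
```

{"op": "drive_tool", "data": {"moves": [{"slide": [0,0,0],"rotation": [0,0,0]},{"slide": [0,0,0],"rotation": [0,0,0]},{"slide": [0,0,0],"rotation": [0,0,0]}], "jaw": 0}}

```text
time: 13.87
position: [0.4908, -0.1834, 0.1253]
orientation: [-1.57, 0.001, 0.411]
wrist_force: [-0.7, 0.9, -0.0]
gripper_width: 0.494
```

```bash
python3 f.py; python3 - <<'E'
from h import *
s=bot.get_state()
img,d,P=cloud("wrist",s); cv2.imwrite("pics/w7.png",img)
R=Ro.from_euler('xyz',s["orientation"]).as_matrix(); Q=(P-s["position"])@R
c,o,n,nb,m=capfit(Q); print("cap",c,o)
E
```

```text
14.0667 F [ 0.69  0.09 -0.16] sd [0.28 0.43 0.52] tq [ 0.011 -0.017  0.011] p [ 0.491  -0.1835  0.1255] [-1.5706e+00  5.0000e-04  4.1140e-01] 0.5043545714390593
cap [-7.49669676e-05  2.44100614e-03  1.28639290e-03] [-3.76178175e-05 -8.11884114e-04  3.53867980e-02]
```

View pics/w7.png

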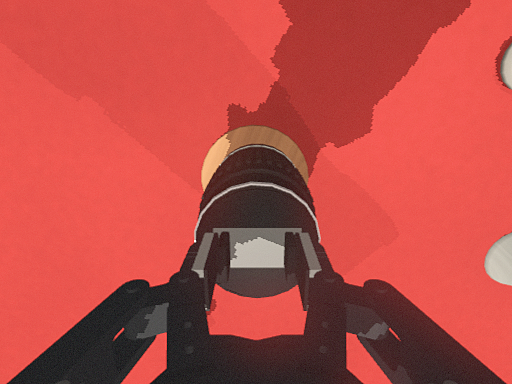

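The wrist force is back to zero. The flange top sits at z≈0.124, about 2.5 mm below where an unlatched cap would rest on the seal, so it looks latched. I'll open wider, back off and check.

{"op": "drive_tool", "data": {"moves": [{"slide": [0,0,0],"rotation": [0,0,0]},{"slide": [0,0,0],"rotation": [0,0,0]},{"slide": [0,0,0],"rotation": [0,0,0]},{"slide": [0,0,0],"rotation": [0,0,0]},{"slide": [0,-0.005,0],"rotation": [0,0,0]},{"slide": [0,-0.01,0],"rotation": [0,0,0]},{"slide": [0,-0.02,0],"rotation": [0,0,0]},{"slide": [0,-0.02,0],"rotation": [0,0,0]},{"slide": [0,-0.02,0],"rotation": [0,0,0]},{"slide": [0,-0.01,0],"rotation": [0,0,0]}], "jaw": -0.7}}

```text
time: 14.95
position: [0.4921, -0.1838, 0.2141]
orientation: [-1.573, -0.002, 0.411]
wrist_force: [0.2, -0.5, 0.2]
gripper_width: 0.85
```

{"op": "drive_tool", "data": {"moves": [{"slide": [0,0,-0.015],"rotation": [0,0,0]},{"slide": [0,0,-0.02],"rotation": [0,0,0]},{"slide": [0,0,-0.02],"rotation": [0,0,0]},{"slide": [0,0,0],"rotation": [0,0,0]},{"slide": [0,0,0],"rotation": [0,0,0]},{"slide": [0,0,0],"rotation": [0,0,0]}]}}

```text
time: 15.45
position: [0.5128, -0.234, 0.21]
orientation: [-1.57, 0.001, 0.411]
wrist_force: [0.5, -0.0, 0.5]
gripper_width: 0.847
```

```bash
python3 - <<'E'
from h import *
s=bot.get_state(); print(s["time"],s["position"],s["orientation"],s["wrist_force"])
img,d,P=cloud("wrist",s); cv2.imwrite("pics/w8.png",img[60:300,130:400].repeat(2,0).repeat(2,1)); np.save("/tmp/w8.npy",P)
near=np.hypot(P[...,0]-.491,P[...,1]+.1835)<.045
q=P[near&(P[...,2]>.118)&(P[...,2]<.128)]; 
w=np.ones(len(q),bool); A=np.c_[q[:,0]-.491,q[:,1]+.1835,np.ones(len(q))]
for _ in range(6):
    c=np.linalg.lstsq(A[w],q[w,2],rcond=None)[0]; e=q[:,2]-A@c; w=abs(e)<2.5*e[w].std()
print("flange plane",c,w.sum())
(cx,cy),r=cv2.minEnclosingCircle((q[w][:,:2]*1e3).astype(np.float32)); print("flange circ",cx,cy,r)
m=near&(P[...,2]>.135)&(P[...,2]<.148); n,lab,st,_=cv2.connectedComponentsWithStats(m.astype(np.uint8)); C=[]
for i in range(1,n):
    if st[i,4]>20: x=P[lab==i]; print(st[i],x.mean(0).round(4),cv2.minAreaRect((x[:,:2]*1e3).astype(np.float32))); C.append(cv2.minAreaRect((x[:,:2]*1e3).astype(np.float32))[0])
if len(C)==2: print("lug spacing mm",np.hypot(*(np.array(C[0])-C[1])),"mid",np.mean(C,0))
m=near&(P[...,2]>.09)&(P[...,2]<.104); x=P[m]; print("outer barrel top",x.shape,np.median(x,0))
im,d,P=cloud("scene"); cv2.imwrite("pics/s8.png",im)
print([(np.round(r["at"],4).tolist(),round(r["score"],2)) for k in("cap_center","lens_top") for r in bot.spot_point(k,"wrist")])
E
```

```text
15.45 [ 0.51280736 -0.23400434  0.21003406] [-1.56965513e+00  1.02182172e-03  4.10905660e-01] [ 0.51489547 -0.01285849  0.46851149]
flange plane [-0.00053546 -0.0007941   0.12428048] 5670
flange circ 491.517578125 -184.0400848388672 36.40760040283203
[229 120   9  30 224] [ 0.4748 -0.1914  0.1416] ((474.58685302734375, -191.68502807617188), (5.533529281616211, 21.635910034179688), 24.228479385375977)
[278 120   8  30 229] [ 0.5078 -0.1772  0.1415] ((507.9228210449219, -177.15733337402344), (5.438494682312012, 21.540576934814453), 24.85723876953125)
lug spacing mm 36.3640024891076 mid [ 491.25483704 -184.42118073]
outer barrel top (153, 3) [ 0.47522475 -0.14920466  0.09699539]
[([0.4907, -0.1863, 0.1263], 0.83)]
```

View pics/w8.png

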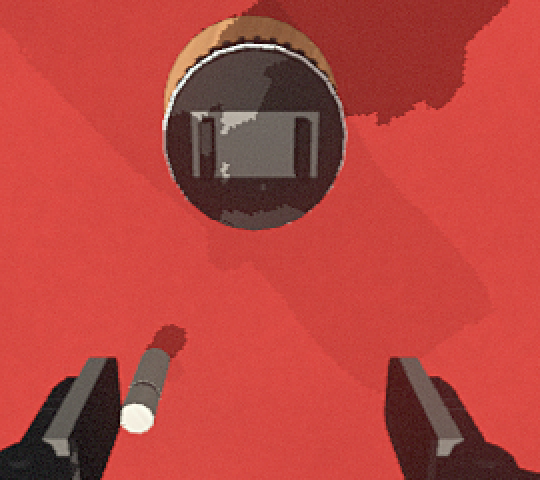

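View pics/s8.png

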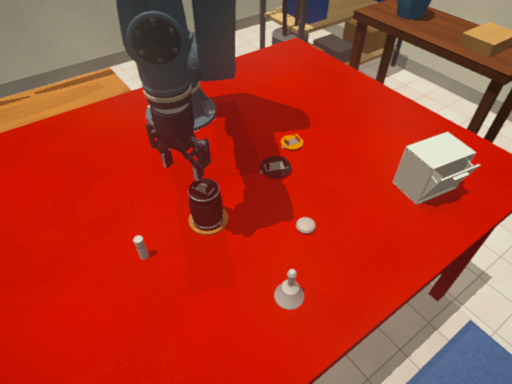

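The wrist view shows the cap seated level on the lens at (254,135), with the pill case untouched. The lug centres are 36.4 mm apart, against 40.5 mm when free. That puts each tab about 2.05 mm in, so both teeth are in the groove. The robot is clear, so I'm handing in.

```bash
python3 - <<'E'
from rig import bot
print(bot.finish_job())
E
```

```text
the job is handed in; nothing more can be done
None
```

The cap is back on the lens and locked, and I handed the job in after about 15.5 s of the 51 s. I used the smaller black cap. I lifted it pinched, pressed it on at about 6–7 N, and opened the jaws in small steps while holding that press. No verdict was reported.

**Last checks**
- **Tabs:** the lug centres are 36.4 mm apart against 40.5 mm when free. Each tab is therefore about 2.05 mm in, so both teeth are in the groove.
- **Seat:** the flange is level to within 0.001 rad and held down against the seal. The cap's axis is within about 1 mm of the rim centre I measured before pressing.
- **Lens and robot:** the lens is upright on its coaster, with its axis about 5 mm from the coaster's centre. The gripper is clear and the wrist force is back to noise.
- **Bystanders:** the bell, pill case and pebble look unmoved in the scene picture; I did not measure them.

**What disagreed**
- **Lens position:** the top and scene cameras placed the lens up to about 3 mm away from the wrist camera. I used the wrist camera, and the cap went in with little side force (under about 1.3 N).
- **Flange height:** it read about 1 mm lower than the locked height I worked out, which is within the calibration error.
- **Lens-top network:** it found no lens top in the final picture.

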